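Free a spring-loaded bayonet strainer from inside its deep housing and store it

ROBOT

A 6-joint arm with a two-finger parallel gripper is mounted at the origin on a cart in front of the work surface, level with it; the furniture and walls round the work are solid. World frame = base frame: x ahead of the robot, y to its left, z up, the work surface at z = 0. Lengths are in m, angles in rad, forces in N, time in s.
With the tool pointing down it reaches from about 0.3 to 0.775 m from the base axis. Payload 14.6 kg.
Tool frame: the origin (TCP) lies on the mounting face of the last link; the fingertips stand 199 mm ahead of it and the grasp point (between the pads) lies 180 mm ahead of it; z points along the fingers, y is the line along which they close (so a half turn about z gives the same grasp; the last joint's range is limited). The gripper opens to 94 mm and grips with 3 to 60 N. Pads are 16 mm wide; open, the fingers measure 119 mm over their backs; the gripper's body (75 mm by 177 mm) begins 78 mm behind the grasp point.
Start: joints at [-1.2, 0.3, 1.521, -0, 1.321, -0.067], TCP at [0.233, -0.498, 0.405] pointing down, gripper open.
Joint ranges: [-3.03, 3.03], [-0.79, 2.21], [0.23, 2.52], [-1.04, 4.18], [0, 3.07], [-2.55, 2.55]. Speed limits (rad/s): [2.22, 2.22, 2.57, 3.14, 3.14, 3.14].

INTERFACE

Orientations are given as [roll, pitch, yaw] about the fixed x, y, z axes, in that order (R = Rz(yaw) Ry(pitch) Rx(roll)).
In Python, from station import telemetry, cams, workorder, finder gives the robot as it stands.
- The arm moves only by the tool jog_arm, never from a script. Its argument "rows" is a list of rows, each an object with "gripper": the finger opening in m, from 0 to 0.094; "slide": the shift along the tool's x, y, z in m, a list of three; "spin": the turn about the tool's z in rad. In form: [{"gripper": gripper, "slide": [tx, ty, tz], "spin": spin}, ...]. A call has 1 to 8 rows; each row is the pose to reach, as a shift and turn from the pose commanded when the call began, along the tool's axes at that moment; what a row does not reach only later rows make up. A row lasts 1/10 s, in which the tool goes at most 50 mm and 8.59 degrees, less where a joint would pass 70% of its speed; a pose out of reach is approached as far as the arm can. A call with a gripper value outside its range is refused whole. The fingers move at their own pace and stop on an object; "squeeze" is the grip in N (left out, the last holds). Time passes only in rows, so rows that repeat a pose let the fingers close. It gives the time, the measured TCP pose, the force, the opening and the grip force at its end, in the units of the state.
- telemetry.get_obs(): the state, without advancing time (a new reading comes with each control period).
- cams.camera(name): name is "side" or "top" or "wrist"; returns (picture, depth): 400x640x3 uint8, red, green, blue; 400x640 float32, m along the optical axis (not along the pixel's ray), 0 where there is no reading.
- cams.camera_info(name): a dict with "camera_matrix" (3x3 intrinsics, pixels), "R" (3x3) and "t" (3): a world point X has camera coordinates R X + t; the wrist camera has in their place "tool_from_camera" (4x4, takes a point from camera to tool coordinates, whose origin is the TCP and whose axes are the flange's). Camera axes: x right, y down, z forward; pixel columns grow to the right and rows downward; lengths in m; the calibration is good to about 2 mm. A picture is of the moment at which its call begins: read the wrist's pose just before it. camera_info takes no time and is no camera call.
- workorder.hand_in(): hands the job in; it is judged then, once.
Trained networks look in the newest picture that a camera, given by its name, has taken for a name from the list of things; names that differ only in an ending like _2 or _b are one class to them, and where a whole thing is asked for, a point or a joint stands for the part that bears it (a point fixed in the world has none). Each returns a list of dicts, best first, with "confidence" (0 to 1); they miss things now and then, are a little off and sometimes report something else, mostly with a low value. They report only what shows in the picture. A call takes as long as a camera call. They do not tell look-alikes from the thing itself.
- finder.find_in(target, camera): "point" ([x, y, z] in m, in world coordinates, good to about 4 mm: the middle of the surface that is visible of it).
- finder.masks_of(target, camera): "region" (400x640 bool, what is visible of it).
The state is a dict: "time_s": time; "qpos": joint angles; "joint_vel": joint speeds; "tau": joint torques, N m; "ee_pos": TCP position; "eef_rot": TCP orientation; "force": force on the tool from outside, world axes, zero at the start; "moment": the same for the moment, N m; "grip_width": finger opening in m; "grip_force": force on a finger pad.
Only numpy, scipy, OpenCV 4.12 (cv2) and the standard library are available. Lean on these libraries where they do the work, as an engineer would, in place of code of your own. Each camera call takes 0.05 s, during which the arm holds its last target. There are 200 camera calls.

TASK

Take the strainer cup out of the open filter housing and put it away upright in the storage block, fully down in the recess that fits its diameter. It can only be handled from inside its bore: reach in with the fingers closed, spread them low in it, then press it down against its spring, turn it anticlockwise (seen from above) until it is free to rise, and lift it out. Leave the small strainer, the screw cap, the tape roll and the pliers where they are.

Things in the scene. Friction and masses are not known exactly. Their poses are not given: they have to be found in the camera images.
- strainer: Bare-steel slotted cup, mouth up, locked in the housing. Sizes in mm: outer diameter 56, height 56, wall 2.5, floor 3 thick; 0.14 to 0.28 kg. Origin: centre of its underside, z up through the mouth. The gap between it and the housing wall is 13 wide and 8 deep, too narrow for a finger.
- strainer_mouth (a point): Centre of the strainer's mouth. Below it a smooth round bore of diameter 51 mm goes down 53 mm to the inner floor. At the start the mouth is level with the housing's rim.
- strainer_dog (a point): Outer face of one of the strainer's two bayonet dogs, on its +x side (the other on its -x side). They are (mm) 10.5 wide, reach 34.5 from the axis and stand 36 to 42 above its underside. At the start a spring holds them up against the bayonet ring.
- housing: Filter housing of plain aluminium, a round pot (mm) 90 high, outer diameter 96 and inner 83 at the rim, with a brass pipe union on each side (to 80 from the axis along its +y and -y, at height 40), on a fixed base plate 116 square, 10 thick. Origin: centre of the underside on the bench, z up.
- housing_rim (a point): Centre of the housing's mouth, at its rim. To unlock the strainer: press it down 4 to 6 mm (a spring plate under it pushes back with 10 N, 0.45 N more per mm; solid stop at 7 mm), turn it anticlockwise seen from above until its dogs are under the gaps; when it is eased up there, it rises freely (the spring lifts it 9 mm above its start).
- housing_ledge (a point): Centre of the top of the bayonet ring inside, in mm 8 below the rim, 9 thick, hole diameter 59. Under it the dogs rest in tracks behind 3.5 deep steps; past each step is a gap, 1.7 wider than the dog each side, that lets it out upward; beyond, ring again, with no stop there. The ring's angle differs: the gap may be anywhere 35 to 82 degrees on, to be felt or seen.
- rack: Fixed wooden storage block 92 wide (x), 259 long (y), 26 mm high, with a row of four round recesses 20 mm deep in its top, graded from the small one at its -y end to the large one at its +y end. Origin: centre of the underside.
- rack_hole0 (a point): Centre of the floor of the smallest recess, diameter 36 mm, taken by the small strainer.
- rack_hole1 (a point): Centre of the floor of the second recess, diameter 47 mm, empty.
- rack_hole2 (a point): Centre of the floor of the third recess, diameter 59.5 mm, empty.
- rack_hole3 (a point): Centre of the floor of the largest recess, diameter 72 mm, empty.
- small_strainer: A smaller strainer cup of the same kind, outer diameter 33 mm, 40 mm high, standing loose in the smallest recess; leave it there. Origin: centre of its underside.
- cap: The housing's loose aluminium screw cap, a knurled disc of diameter 106 mm, 36 mm high with a hexagon on top, lying on the bench behind the housing. Origin: centre of its underside.
- tape: Roll of black tape, diameter 62 mm, 19 mm high, lying flat behind the block. Origin: centre of its underside.
- pliers: Pliers lying flat, 185 long, 52 wide, 14 mm high, on the left of the work. Origin: centre of its underside.
There are look-alikes about, which are no part of the job. Leave any purple look-alike of the strainer alone.

How it is judged:
By the outcome, as a careful person would: the job done as asked, in the order asked, and still so for the second after the job is handed in, with the robot touching nothing.
It also fails if it takes over 64 s, if anything falls off the work surface, if the arm or the gripper's body presses on something with over 40 N, if the wrist force passes 120 N, or if a joint passes its speed limit or range.

## Working session

There is one attempt and no reset: what is moved stays moved. The work goes in short steps, Python scripts to look and compute and a tool call to move; the robot and the scene stay as the last step left them, time stands still between calls to the robot, and variables do not carry over. Pictures are saved under pics/ and viewed, at most 10 in all, crops included, and the job is handed in when it is done.

Besides the shell and the picture viewer there is one more tool, called by a JSON object that holds its "api" and its "payload". jog_arm: Moves the arm, as the interface text tells. Its arguments: {"type":"object","properties":{"rows":{"type":"array","items":{"type":"object","properties":{"gripper":{"type":"number"},"slide":{"type":"array","items":{"type":"number"}},"spin":{"type":"number"}}}},"squeeze":{"type":"number"}},"required":["rows"]}

```bash
mkdir -p pics; ls; python3 - <<'E'
from station import telemetry, cams, finder
import cv2,numpy as np
o=telemetry.get_obs();print({k:np.round(v,3) for k,v in o.items()})
for c in ["top","side"]:
    p,d=cams.camera(c);cv2.imwrite(f"pics/{c}0.png",p[:,:,::-1])
    i=cams.camera_info(c);print(c,i["camera_matrix"],i["R"],i["t"])
    for t in ["strainer_mouth","strainer","housing_rim","strainer_dog","rack_hole1","rack_hole2","rack_hole3","small_strainer"]:
        print(t,[(np.round(r["point"],4),round(r["confidence"],2)) for r in finder.find_in(t,c)])
print(cams.camera_info("wrist"))
E
```

```text
pics
{'time_s': np.float64(0.0), 'qpos': array([-1.2  ,  0.3  ,  1.522,  0.   ,  1.321, -0.067]), 'joint_vel': array([-0.   ,  0.001, -0.001, -0.002, -0.001, -0.   ]), 'tau': array([ 1.0000e-03, -5.3181e+01, -3.5274e+01,  7.1000e-02,  2.4000e-02,
       -0.0000e+00]), 'ee_pos': array([ 0.233, -0.498,  0.404]), 'eef_rot': array([-3.14 , -0.   ,  0.438]), 'force': array([-0.484,  0.371, -0.209]), 'moment': array([ 0.02 ,  0.048, -0.026]), 'grip_force': np.float64(0.0), 'grip_width': np.float64(0.094)}
top [[496.4604513    0.         317.93513481]
 [  0.         496.4604513  190.26171743]
 [  0.           0.           1.        ]] [[ 0.02117885 -0.99940085  0.02737522]
 [-0.9875629  -0.02517904 -0.15519515]
 [ 0.15579145 -0.0237479  -0.98750446]] [0.05652684 0.59369618 1.4083202 ]
strainer_mouth [(array([ 0.545 , -0.0587,  0.0042]), 0.82), (array([ 0.4415, -0.2097,  0.007 ]), 0.77), (array([0.5164, 0.2155, 0.0249]), 0.65), (array([ 0.5804, -0.2235,  0.0403]), 0.63)]
strainer [(array([ 0.5839, -0.2251,  0.0436]), 0.75), (array([ 0.5475, -0.0655,  0.0041]), 0.72), (array([ 0.4403, -0.2061
[... 1567 characters left out ...]
.192 ,  0.0221]), 0.57), (array([ 0.5556, -0.1804,  0.0453]), 0.37)]
small_strainer [(array([0.5138, 0.2301, 0.0218]), 0.55), (array([0.5142, 0.1065, 0.0371]), 0.5)]
{'camera_matrix': array([[321.7684214 ,   0.        , 321.534703  ],
       [  0.        , 321.7684214 , 201.68911863],
       [  0.        ,   0.        ,   1.        ]]), 'tool_from_camera': array([[ 1.36680733e-04, -9.58109973e-01, -2.86400524e-01,
         8.14168975e-02],
       [ 9.99999308e-01,  4.65573142e-04, -1.08026909e-03,
         5.01150927e-04],
       [ 1.16835698e-03, -2.86400179e-01,  9.58109374e-01,
         1.99754494e-02],
       [ 0.00000000e+00,  0.00000000e+00,  0.00000000e+00,
         1.00000000e+00]])}
```

View pics/top0.png

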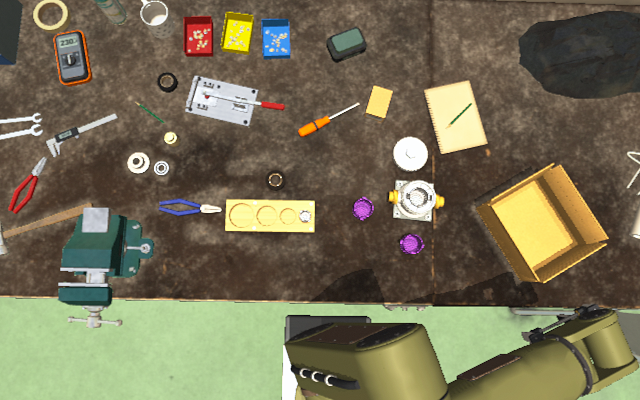

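View pics/side0.png

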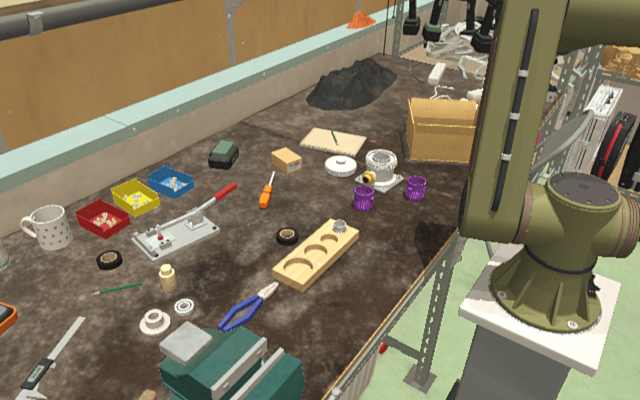

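The strainer is the steel cup in the housing at top (416,199). The purple cups at (362,208) and (412,243) are look-alikes, because they are purple and out of the housing. The block is at (226–315, 200–231), with recess 2 at about (266,215). Next I'll bring the wrist camera over the housing.

```bash
cat > h.py <<'E'
from station import telemetry, cams, finder
import cv2,numpy as np
from scipy.spatial.transform import Rotation as Ro
def tool():
    o=telemetry.get_obs(); return np.array(o["ee_pos"]),Ro.from_euler("xyz",o["eef_rot"]).as_matrix(),o
def ray(c,uv,z,pose=None):
    i=cams.camera_info(c);K=i["camera_matrix"];d=np.linalg.inv(K)@[uv[0],uv[1],1]
    if c=="wrist":
        p,R,_=pose or tool();T=i["tool_from_camera"];o=p+R@T[:3,3];w=R@T[:3,:3]@d
    else: o=-i["R"].T@i["t"];w=i["R"].T@d
    return o+w*(z-o[2])/w[2]
def to(xyz):
    p,R,_=tool();return np.round(R.T@(np.array(xyz)-p),4)
E
python3 - <<'E'
from h import *
print(ray("top",(416,199),.09),ray("side",(381,160),.09))
for u in (240,266,289,305):print(ray("top",(u,215),.026))
h=ray("top",(416,199),.09);print(to([h[0],h[1],.42]))
E
```

```text
[ 0.56715819 -0.20817953  0.09      ] [ 0.56405918 -0.19565268  0.09      ]
[0.51605239 0.29690957 0.026     ]
[0.51788557 0.22087031 0.026     ]
[0.51951163 0.15342249 0.026     ]
[0.52064525 0.10640095 0.026     ]
[ 0.4254 -0.121  -0.0153]
```

{"api": "jog_arm", "payload": {"rows": [{"gripper": 0,"slide": [0.05,-0.014,-0.002]},{"gripper": 0,"slide": [0.1,-0.028,-0.004]},{"gripper": 0,"slide": [0.15,-0.042,-0.006]},{"gripper": 0,"slide": [0.2,-0.057,-0.008]},{"gripper": 0,"slide": [0.25,-0.071,-0.01]},{"gripper": 0,"slide": [0.3,-0.085,-0.012]},{"gripper": 0,"slide": [0.345,-0.098,-0.014]},{"gripper": 0,"slide": [0.385,-0.11,-0.015]}]}}

```text
$.rows[0]: bad value
```

{"api": "jog_arm", "payload": {"rows": [{"gripper": 0,"slide": [0.03,-0.009,0]},{"gripper": 0,"slide": [0.04,-0.011,0]},{"gripper": 0,"slide": [0.04,-0.011,0]},{"gripper": 0,"slide": [0.04,-0.011,0]}]}}

```text
$.rows[0]: bad value
```

```bash
python3 - <<'E'
from h import *
p,R,o=tool();print(p,o["eef_rot"],o["qpos"],o["time_s"],o["grip_width"])
im,d=cams.camera("wrist");cv2.imwrite("pics/w1.png",im[:,:,::-1]);np.save("pics/w1d.npy",d)
for t in ["strainer_mouth","housing_rim","strainer_dog","strainer"]:
    print(t,[(np.round(r["point"],4),round(r["confidence"],2)) for r in finder.find_in(t,"wrist")])
E
```

```text
[ 0.23315547 -0.49813503  0.40467048] [3.14154420e+00 2.19295281e-05 4.37768719e-01] [-1.19962052e+00  2.99889982e-01  1.52095419e+00 -1.92559065e-05
  1.32069868e+00 -6.65881485e-02] 0.9 0.09397252116744546
strainer_mouth []
housing_rim []
strainer_dog []
strainer []
```

View pics/w1.png

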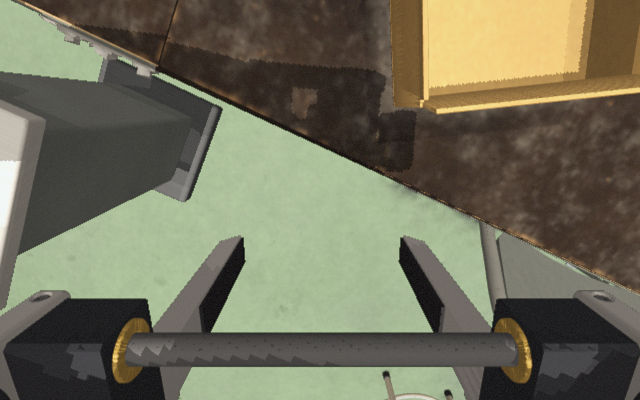

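The rows were refused because spin is required, so the arm has not moved: the view shows only the carton, (400–640, 0–110), and the open fingers. I'll resend with spin.

{"api": "jog_arm", "payload": {"rows": [{"gripper": 0,"slide": [0.05,-0.014,-0.002],"spin": 0},{"gripper": 0,"slide": [0.1,-0.028,-0.004],"spin": 0},{"gripper": 0,"slide": [0.15,-0.042,-0.006],"spin": 0},{"gripper": 0,"slide": [0.2,-0.057,-0.008],"spin": 0},{"gripper": 0,"slide": [0.25,-0.071,-0.01],"spin": 0},{"gripper": 0,"slide": [0.3,-0.085,-0.012],"spin": 0},{"gripper": 0,"slide": [0.345,-0.098,-0.014],"spin": 0},{"gripper": 0,"slide": [0.385,-0.11,-0.015],"spin": 0}]}}

```text
time_s: 1.95
ee_pos: [0.536, -0.2341, 0.4199]
eef_rot: [3.141, -0.0, 0.438]
force: [0.6, -0.6, -0.2]
grip_width: 0.0336
grip_force: 0.0
```

{"api": "jog_arm", "payload": {"rows": [{"gripper": 0,"slide": [0.03,-0.009,0],"spin": 0},{"gripper": 0,"slide": [0.04,-0.011,0],"spin": 0},{"gripper": 0,"slide": [0.04,-0.011,0],"spin": 0},{"gripper": 0,"slide": [0.04,-0.011,0],"spin": 0}]}}

```text
time_s: 2.35
ee_pos: [0.5656, -0.2097, 0.4195]
eef_rot: [-3.141, 0.0, 0.437]
force: [0.0, -0.2, 0.0]
grip_width: 0.002
grip_force: 0.0
```

```bash
python3 - <<'E'
from h import *
p,R,o=tool();print(p,o["eef_rot"],o["qpos"],o["time_s"],o["grip_width"])
im,d=cams.camera("wrist");cv2.imwrite("pics/w2.png",im[:,:,::-1]);np.save("pics/w2d.npy",d)
for t in ["strainer_mouth","housing_rim","strainer_dog","strainer"]:
    print(t,[(np.round(r["point"],4),round(r["confidence"],2)) for r in finder.find_in(t,"wrist")])
E
```

```text
[ 0.56562943 -0.20968641  0.41953145] [-3.14149393e+00  3.70601988e-04  4.37096591e-01] [-4.15690972e-01  4.09590273e-01  1.33887515e+00 -2.17573505e-04
  1.39344540e+00  7.18047201e-01] 2.35 0.0020011587893698133
strainer_mouth [(array([ 0.4326, -0.2049,  0.0235]), 0.95), (array([ 0.5413, -0.0573,  0.024 ]), 0.88), (array([ 0.5892, -0.2034,  0.0551]), 0.69), (array([ 0.568 , -0.2187,  0.0384]), 0.64)]
housing_rim [(array([ 0.5852, -0.1975,  0.0493]), 0.64), (array([0.5321, 0.1135, 0.0272]), 0.52)]
strainer_dog [(array([ 0.4325, -0.2045,  0.0262]), 0.93), (array([ 0.5418, -0.0607,  0.0216]), 0.79), (array([ 0.5653, -0.2213,  0.0419]), 0.64), (array([0.5314, 0.1088, 0.0266]), 0.62)]
strainer [(array([ 0.5687, -0.2226,  0.0379]), 0.98), (array([ 0.5429, -0.0593,  0.0285]), 0.64), (array([ 0.4352, -0.2026,  0.0277]), 0.6)]
```

View pics/w2.png

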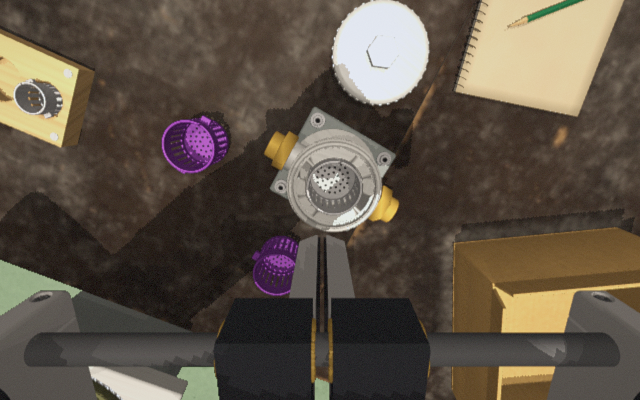

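The steel strainer sits in the housing at (335,185). The purple cups at (196,143) and (278,265) are look-alikes, and the small strainer is in the block at (38,98). I'll fit the circles from depth and check them in one enlarged crop.

```bash
python3 - <<'E'
from h import *
from scipy.optimize import least_squares
p,R,o=tool();i=cams.camera_info("wrist");K=i["camera_matrix"];T=i["tool_from_camera"]
d=np.load("pics/w2d.npy");im=cv2.imread("pics/w2.png")
v,u=np.mgrid[:400,:640];c=np.stack([(u-K[0,2])/K[0,0]*d,(v-K[1,2])/K[1,1]*d,d],-1)
P=(c@T[:3,:3].T+T[:3,3])@R.T+p
box=np.zeros((400,640),bool);box[115:235,270:405]=1
Q=P[box&(d>0)];Q=Q[np.hypot(Q[:,0]-.567,Q[:,1]+.205)<.06]
print(np.histogram(Q[:,2],bins=np.arange(0.02,.11,.005)))
top=Q[Q[:,2]>.085];print(np.median(top[:,2]))
r=np.hypot(*(top[:,:2]-[.567,-.205]).T)
def fit(S,r0):
    f=least_squares(lambda q:np.hypot(S[:,0]-q[0],S[:,1]-q[1])-q[2],[.567,-.205,r0],loss="soft_l1",f_scale=.001);return f.x
ctr=fit(top,.045)[:2];print(fit(top,.045))
for _ in range(4):
    r=np.hypot(*(top[:,:2]-ctr).T); A=top[r<.034];B=top[r>.037]
    ca=fit(A,.027);cb=fit(B,.045);ctr=cb[:2]
print("cup",ca,len(A),"rim",cb,len(B))
bx=P[230:,450:][d[230:,450:]>0];print("carton top",np.percentile(bx[:,2],[50,90]))
cr=im[115:245,255:410];cv2.imwrite("pics/w2c.png",cv2.resize(cr,None,fx=5,fy=4.6,interpolation=cv2.INTER_CUBIC)[:598,:775])
E
```

```text
(array([ 112,   18,   15, 1232,  193,  168,  288,  461,   92,  100,  102,
        201, 2611, 1106,  824,    0,    0]), array([0.02 , 0.025, 0.03 , 0.035, 0.04 , 0.045, 0.05 , 0.055, 0.06 ,
       0.065, 0.07 , 0.075, 0.08 , 0.085, 0.09 , 0.095, 0.1  , 0.105]))
0.08980641712106296
[ 0.57420901 -0.21893273  0.04251678]
cup [ 0.57400952 -0.21935569  0.02658385] 540 rim [ 0.57418477 -0.21896213  0.04348523] 1390
carton top [0.09875374 0.33546623]
```

View pics/w2c.png

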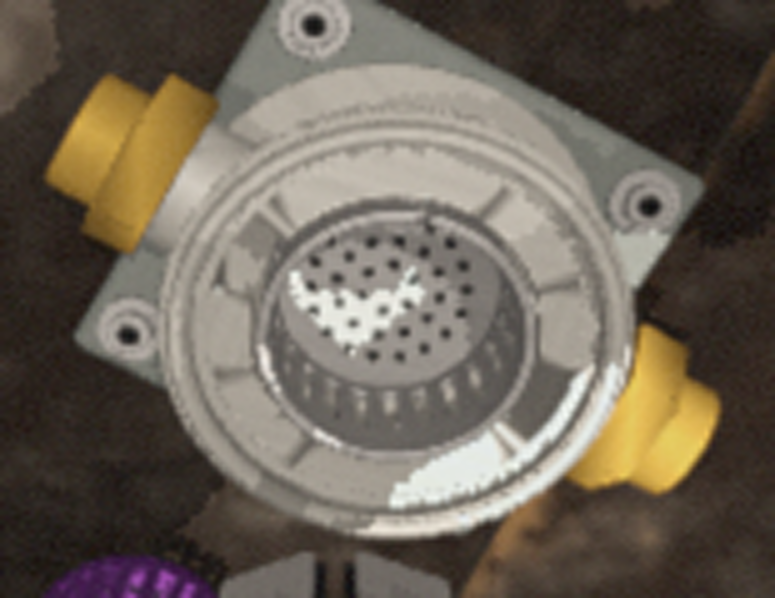

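Confirmed: it is a bare-steel cup locked in the housing, centred in the crop at (390,330). The darker ring patches at (250,235) and (565,400) may be the gaps. I'll check ring depth by angle, and the carton's clearance.

```bash
python3 - <<'E'
from h import *
p,R,o=tool();i=cams.camera_info("wrist");K=i["camera_matrix"];T=i["tool_from_camera"]
d=np.load("pics/w2d.npy")
v,u=np.mgrid[:400,:640];c=np.stack([(u-K[0,2])/K[0,0]*d,(v-K[1,2])/K[1,1]*d,d],-1)
P=(c@T[:3,:3].T+T[:3,3])@R.T+p
C=np.array([.5741,-.2191]);q=P[...,:2]-C;r=np.hypot(q[...,0],q[...,1]);a=np.degrees(np.arctan2(q[...,1],q[...,0]))
m=(r>.0305)&(r<.034)&(d>0)&(P[...,2]<.088)
print([(k,round(float(np.median(P[...,2][m&(a>=k)&(a<k+8)])*1e3),1) if (m&(a>=k)&(a<k+8)).any() else None) for k in range(-180,180,8)])
im,D=cams.camera("top");i=cams.camera_info("top");K=i["camera_matrix"]
c=np.stack([(u-K[0,2])/K[0,0]*D,(v-K[1,2])/K[1,1]*D,D],-1);W=(c-i["t"])@i["R"]
s=(u>455)&(u<620)&(v>150)&(v<290)&(D>0)&(W[...,2]>.06)
X=W[s];rr=np.hypot(*(X[:,:2]-C).T);k=np.argsort(rr)[:5];print("carton nearest",X[k],rr[k],X[:,2].max())
print(to([.5741,-.2191,.32]))
E
```

```text
[(-180, 82.3), (-172, 82.5), (-164, 81.9), (-156, 82.3), (-148, 82.0), (-140, 82.6), (-132, 82.3), (-124, 82.4), (-116, 82.5), (-108, 78.6), (-100, None), (-92, None), (-84, 82.3), (-76, 82.1), (-68, 81.9), (-60, 82.2), (-52, 82.3), (-44, 82.6), (-36, 81.8), (-28, 82.4), (-20, 82.6), (-12, 82.4), (-4, 82.0), (4, 82.1), (12, 82.4), (20, 81.9), (28, 81.8), (36, 82.1), (44, 82.2), (52, 82.3), (60, 82.6), (68, 81.9), (76, None), (84, 18.9), (92, 18.2), (100, 78.2), (108, 81.6), (116, 81.4), (124, 81.8), (132, 81.8), (140, 82.4), (148, 82.2), (156, 82.1), (164, 82.1), (172, 82.5)]
carton nearest [[ 0.57392446 -0.22011415  0.52051436]
 [ 0.57522478 -0.21903292  0.52387116]
 [ 0.57303095 -0.22063578  0.52488552]
 [ 0.5732739  -0.21717936  0.52326789]
 [ 0.57521205 -0.22093221  0.52417581]] [0.00102923 0.00112678 0.00187123 0.00209077 0.00214328] 0.5883883896819394
[0.0034 0.0122 0.0998]
```

```bash
python3 - <<'E'
from h import *
p,R,o=tool();i=cams.camera_info("wrist");K=i["camera_matrix"];T=i["tool_from_camera"]
d=np.load("pics/w2d.npy")
v,u=np.mgrid[:400,:640];c=np.stack([(u-K[0,2])/K[0,0]*d,(v-K[1,2])/K[1,1]*d,d],-1)
P=(c@T[:3,:3].T+T[:3,3])@R.T+p
s=(u>440)&(v>215)&(v<290)&(d>0)&(P[...,2]>.05)
X=P[s];rr=np.hypot(*(X[:,:2]-[.5741,-.2191]).T);k=np.argsort(rr)[::200][:6];print(X[k],rr[k],X[:,2].max())
E
```

```text
[[ 0.559908   -0.40823772  0.12249742]
 [ 0.55104716 -0.41144169  0.09951294]
 [ 0.5583943  -0.41468444  0.06493402]
 [ 0.54416198 -0.41588308  0.08179969]
 [ 0.5630222  -0.42100973  0.10696618]
 [ 0.56442967 -0.4246829   0.05733967]] [0.18966942 0.19371825 0.19621403 0.1990474  0.2022134  0.20581021] 0.1400380947817414
```

{"api": "jog_arm", "payload": {"rows": [{"gripper": 0,"slide": [0.0034,0.0122,0.03],"spin": 0},{"gripper": 0,"slide": [0.0034,0.0122,0.07],"spin": 0},{"gripper": 0,"slide": [0.0034,0.0122,0.1],"spin": 0},{"gripper": 0,"slide": [0.0034,0.0122,0.12],"spin": 0},{"gripper": 0,"slide": [0.0034,0.0122,0.14],"spin": 0},{"gripper": 0,"slide": [0.0034,0.0122,0.16],"spin": 0},{"gripper": 0,"slide": [0.0034,0.0122,0.174],"spin": 0},{"gripper": 0,"slide": [0.0034,0.0122,0.174],"spin": 0}]}}

```text
time_s: 3.45
ee_pos: [0.5741, -0.2185, 0.2439]
eef_rot: [-3.139, 0.002, 0.437]
force: [0.1, -0.1, 0.1]
grip_width: 0.0007
grip_force: 0.0
```

{"api": "jog_arm", "payload": {"rows": [{"gripper": 0.02,"slide": [0,0,0],"spin": 0},{"gripper": 0.02,"slide": [0,0,0],"spin": 0},{"gripper": 0.02,"slide": [0,0,0],"spin": 0},{"gripper": 0.04,"slide": [0,0,0],"spin": 0},{"gripper": 0.04,"slide": [0,0,0],"spin": 0},{"gripper": 0.04,"slide": [0,0,0],"spin": 0}], "squeeze": 10}}

```text
time_s: 4.05
ee_pos: [0.5746, -0.2186, 0.2463]
eef_rot: [3.14, -0.001, 0.438]
force: [1.3, -1.9, 4.6]
grip_width: 0.0231
grip_force: 9.0
```

{"api": "jog_arm", "payload": {"rows": [{"gripper": 0.05,"slide": [0,0,0],"spin": 0},{"gripper": 0.05,"slide": [0,0,0],"spin": 0},{"gripper": 0.05,"slide": [0,0,0],"spin": 0}], "squeeze": 45}}

```text
time_s: 4.35
ee_pos: [0.5746, -0.2186, 0.2463]
eef_rot: [3.14, -0.001, 0.438]
force: [-1.9, -3.1, 5.1]
grip_width: 0.0244
grip_force: 39.6
```

{"api": "jog_arm", "payload": {"rows": [{"gripper": 0.05,"slide": [0,0,0.002],"spin": 0},{"gripper": 0.05,"slide": [0,0,0.004],"spin": 0},{"gripper": 0.05,"slide": [0,0,0.0055],"spin": 0},{"gripper": 0.05,"slide": [0,0,0.0055],"spin": 0},{"gripper": 0.05,"slide": [0,0,0.0055],"spin": 0}]}}

```text
time_s: 4.85
ee_pos: [0.5746, -0.2186, 0.2411]
eef_rot: [3.14, -0.001, 0.438]
force: [-2.0, -2.0, 9.5]
grip_width: 0.0243
grip_force: 39.5
```

{"api": "jog_arm", "payload": {"rows": [{"gripper": 0.05,"slide": [0,0,0],"spin": -0.09},{"gripper": 0.05,"slide": [0,0,0],"spin": -0.18},{"gripper": 0.05,"slide": [0,0,0],"spin": -0.27},{"gripper": 0.05,"slide": [0,0,0],"spin": -0.36},{"gripper": 0.05,"slide": [0,0,0],"spin": -0.45},{"gripper": 0.05,"slide": [0,0,0],"spin": -0.54},{"gripper": 0.05,"slide": [0,0,0],"spin": -0.57},{"gripper": 0.05,"slide": [0,0,0],"spin": -0.57}]}}

```text
time_s: 5.65
ee_pos: [0.5748, -0.2184, 0.2413]
eef_rot: [3.14, -0.001, 1.009]
force: [0.5, 0.2, 8.9]
grip_width: 0.0239
grip_force: 40.3
```

```bash
python3 - <<'E'
from h import *
p,R,o=tool();print(p,o["eef_rot"],o["force"],o["moment"],o["time_s"])
im,d=cams.camera("wrist");cv2.imwrite("pics/w3.png",cv2.resize(im[140:290,230:420,::-1],None,fx=4,fy=4,interpolation=cv2.INTER_CUBIC))
E
```

```text
[ 0.57483432 -0.21842399  0.24128415] [ 3.13960971e+00 -5.41941445e-04  1.00903395e+00] [0.46432285 0.22172497 8.87749446] [0.00686715 0.03644352 0.0040273 ] 5.65
```

View pics/w3.png

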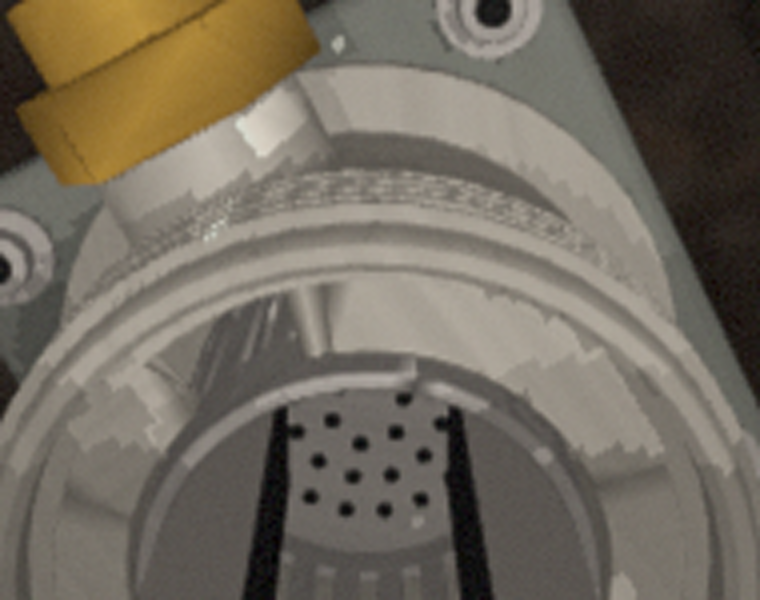

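The bayonet gap shows at crop (200–315, 290–400). The cup's rim has a tick at (415,368), which may mark a dog. I'll convert both to world angles.

```bash
python3 - <<'E'
from h import *
def ang(x,y,z):
    w=ray("wrist",(230+x/4,140+y/4),z)[:2]-[.5743,-.2190];return np.round([np.degrees(np.arctan2(w[1],w[0])),np.hypot(*w)*1e3],1)
print("tick",ang(415,368,.0848))
for n,xy in dict(gapR=(318,352),gapRt=(300,290),gapL=(190,415),gapLt=(212,320)).items():print(n,ang(*xy,.082))
E
```

```text
tick [47.3 27.7]
gapR [70.  28.7]
gapRt [70.5 36.6]
gapL [104.2  29.3]
gapLt [87.4 36.9]
```

{"api": "jog_arm", "payload": {"rows": [{"gripper": 0.05,"slide": [0,0,0],"spin": -0.09},{"gripper": 0.05,"slide": [0,0,0],"spin": -0.18},{"gripper": 0.05,"slide": [0,0,0],"spin": -0.27},{"gripper": 0.05,"slide": [0,0,0],"spin": -0.36},{"gripper": 0.05,"slide": [0,0,0],"spin": -0.45},{"gripper": 0.05,"slide": [0,0,0],"spin": -0.54},{"gripper": 0.05,"slide": [0,0,0],"spin": -0.62},{"gripper": 0.05,"slide": [0,0,0],"spin": -0.62}]}}

```text
time_s: 6.5
ee_pos: [0.5748, -0.2184, 0.2413]
eef_rot: [3.14, 0.001, 1.631]
force: [0.7, 0.5, 9.3]
grip_width: 0.024
grip_force: 40.7
```

```bash
python3 - <<'E'
from h import *
p,R,o=tool();print(p,o["eef_rot"],o["force"],o["moment"],o["time_s"],o["qpos"])
im,d=cams.camera("wrist");cv2.imwrite("pics/w4.png",cv2.resize(im[170:290,230:420,::-1],None,fx=4,fy=4,interpolation=cv2.INTER_CUBIC))
E
```

```text
[ 0.57483211 -0.21844787  0.24130039] [3.13964267e+00 7.69228095e-04 1.63078019e+00] [0.71488464 0.54634733 9.29803261] [-0.04259121  0.10823142  0.08668355] 6.5 [-4.22743982e-01  6.12880284e-01  1.47143773e+00  2.57299445e-04
  1.05519042e+00 -4.82855225e-01]
```

View pics/w4.png

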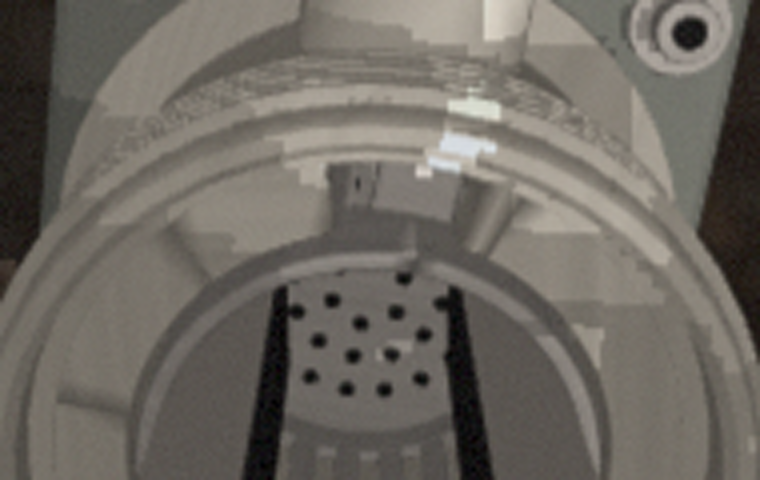

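The dog shows inside the gap at crop (378–460, 165–215), between gap walls at about 335 and 470, so it sits slightly right of the middle. I'll turn a little more and ease up.

{"api": "jog_arm", "payload": {"rows": [{"gripper": 0.05,"slide": [0,0,0],"spin": -0.04},{"gripper": 0.05,"slide": [0,0,-0.001],"spin": -0.04},{"gripper": 0.05,"slide": [0,0,-0.002],"spin": -0.04},{"gripper": 0.05,"slide": [0,0,-0.003],"spin": -0.04},{"gripper": 0.05,"slide": [0,0,-0.004],"spin": -0.04},{"gripper": 0.05,"slide": [0,0,-0.004],"spin": -0.04}]}}

```text
time_s: 7.15
ee_pos: [0.5748, -0.2184, 0.2452]
eef_rot: [3.14, 0.001, 1.668]
force: [1.4, 0.5, 7.7]
grip_width: 0.0234
grip_force: 40.7
```

{"api": "jog_arm", "payload": {"rows": [{"gripper": 0.05,"slide": [0,0,-0.002],"spin": 0},{"gripper": 0.05,"slide": [0,0,-0.004],"spin": 0},{"gripper": 0.05,"slide": [0,0,-0.006],"spin": 0},{"gripper": 0.05,"slide": [0,0,-0.008],"spin": 0},{"gripper": 0.05,"slide": [0,0,-0.008],"spin": 0}]}}

```text
time_s: 7.65
ee_pos: [0.5748, -0.2184, 0.2529]
eef_rot: [3.14, 0.001, 1.668]
force: [3.6, -1.1, 4.8]
grip_width: 0.0241
grip_force: 40.6
```

{"api": "jog_arm", "payload": {"rows": [{"gripper": 0.05,"slide": [0,0,-0.003],"spin": 0},{"gripper": 0.05,"slide": [0,0,-0.006],"spin": 0},{"gripper": 0.05,"slide": [0,0,-0.01],"spin": 0},{"gripper": 0.05,"slide": [0,0,-0.018],"spin": 0},{"gripper": 0.05,"slide": [0,0,-0.03],"spin": 0},{"gripper": 0.05,"slide": [0,0,-0.05],"spin": 0},{"gripper": 0.05,"slide": [0,0,-0.08],"spin": 0},{"gripper": 0.05,"slide": [0,0,-0.11],"spin": 0}]}}

```text
time_s: 8.45
ee_pos: [0.5742, -0.2183, 0.362]
eef_rot: [-3.138, -0.002, 1.668]
force: [0.7, -0.1, -2.5]
grip_width: 0.0244
grip_force: 41.3
```

```bash
python3 - <<'E'
from h import *
p,R,o=tool();print(p,o["eef_rot"],o["force"],o["grip_width"],o["qpos"])
# rack holes: circles in top view rectified to z=.026
im,D=cams.camera("top");s=4000  # px/m
def px(w):
    i=cams.camera_info("top");c=i["R"]@w+i["t"];q=i["camera_matrix"]@(c/c[2]);return q[:2]
W=np.array([[.45,.05],[.6,.05],[.6,.38],[.45,.38]])
H=cv2.getPerspectiveTransform(np.float32([px(np.r_[w,.026]) for w in W]),np.float32([((w[1]-.05)*s,(w[0]-.45)*s) for w in W]))
r=cv2.warpPerspective(im,H,(1320,600),flags=cv2.INTER_CUBIC)[:,:,::-1]
cv2.imwrite("pics/rack.png",cv2.resize(r,None,fx=.6,fy=.6))
c=cv2.HoughCircles(cv2.GaussianBlur(cv2.cvtColor(r,cv2.COLOR_BGR2GRAY),(9,9),2),cv2.HOUGH_GRADIENT_ALT,1.5,100,param1=100,param2=.6,minRadius=55,maxRadius=170)
if c is not None:
    for x,y,q in c.reshape(-1,c.shape[-1])[:,:3]:print("circ",.45+y/s,.05+x/s,q/s*2e3)
for t in ["rack_hole2","rack"]:
    print(t,[(np.round(r["point"],4),round(r["confidence"],2)) for r in finder.find_in(t,"top")])
E
```

```text
[ 0.5742019  -0.21832288  0.36200052] [-3.13846205e+00 -1.73951992e-03  1.66773337e+00] [ 0.72186972 -0.06583921 -2.54226871] 0.02442557749315383 [-4.22948343e-01  4.78292618e-01  1.37581499e+00 -4.73817225e-05
  1.29106618e+00 -5.19874946e-01]
rack_hole2 [(array([0.5157, 0.2186, 0.0261]), 0.7), (array([ 0.5759, -0.1884,  0.188 ]), 0.39)]
rack [(array([0.5152, 0.2214, 0.0298]), 0.57), (array([0.5365, 0.4586, 0.0122]), 0.34)]
```

View pics/rack.png

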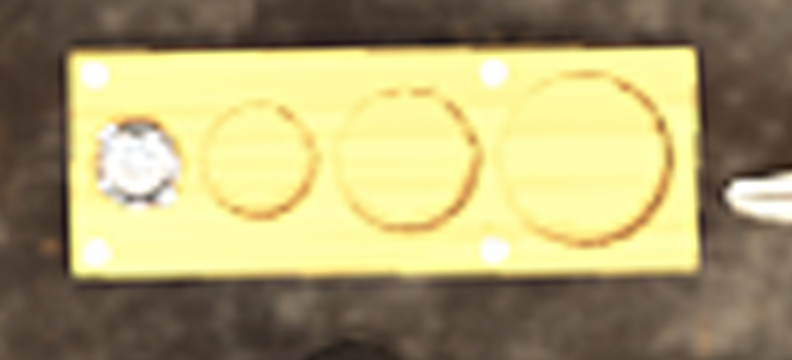

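The cup is held (2.5 N). Recess 2 is at (411,160) in the rectified view, about (0.517, 0.221). Next I'll look at it from close by with the wrist camera.

{"api": "jog_arm", "payload": {"rows": [{"gripper": 0.05,"slide": [0.03,-0.002,0],"spin": 0},{"gripper": 0.05,"slide": [0.075,-0.005,-0.005],"spin": 0},{"gripper": 0.05,"slide": [0.12,-0.008,-0.01],"spin": 0},{"gripper": 0.05,"slide": [0.165,-0.011,-0.015],"spin": 0},{"gripper": 0.05,"slide": [0.21,-0.015,-0.018],"spin": 0},{"gripper": 0.05,"slide": [0.255,-0.018,-0.018],"spin": 0},{"gripper": 0.05,"slide": [0.3,-0.021,-0.018],"spin": 0},{"gripper": 0.05,"slide": [0.33,-0.023,-0.018],"spin": 0}]}}

```text
time_s: 9.4
ee_pos: [0.5186, 0.1102, 0.378]
eef_rot: [-3.138, -0.0, 1.669]
force: [0.0, -0.3, -1.9]
grip_width: 0.024
grip_force: 41.3
```

{"api": "jog_arm", "payload": {"rows": [{"gripper": 0.05,"slide": [0.014,-0.001,0],"spin": 0},{"gripper": 0.05,"slide": [0.014,-0.001,0],"spin": 0},{"gripper": 0.05,"slide": [0.014,-0.001,0],"spin": 0}]}}

```text
time_s: 9.7
ee_pos: [0.5175, 0.1209, 0.3792]
eef_rot: [-3.14, 0.0, 1.668]
force: [-1.3, -0.7, -2.5]
grip_width: 0.0245
grip_force: 41.3
```

```bash
python3 - <<'E'
from h import *
p,R,o=tool();print(p,o["eef_rot"],o["force"],o["grip_width"],o["time_s"])
im,D=cams.camera("wrist");cv2.imwrite("pics/w5.png",im[:,:,::-1]);np.savez("pics/w5.npz",im=im,D=D,p=p,R=R)
E
```

```text
[0.51745482 0.12087792 0.37918026] [-3.13994039e+00  3.98377210e-04  1.66760999e+00] [-1.26452238 -0.72047833 -2.46917039] 0.024522076403250822 9.7
```

View pics/w5.png

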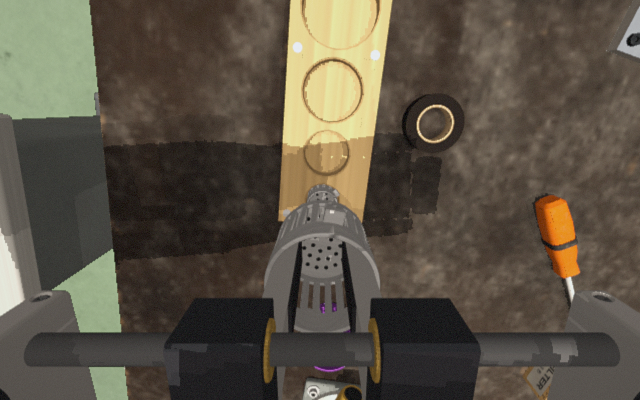

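The cup hangs straight in the grip. Recess 2 is at (333,90), with the second at (327,152) and the largest at (340,10). I'll fit its rim from depth.

```bash
python3 - <<'E'
from h import *
from scipy.optimize import least_squares
a=np.load("pics/w5.npz");D,p,R=a["D"],a["p"],a["R"];i=cams.camera_info("wrist");K=i["camera_matrix"];T=i["tool_from_camera"]
v,u=np.mgrid[:400,:640];c=np.stack([(u-K[0,2])/K[0,0]*D,(v-K[1,2])/K[1,1]*D,D],-1)
P=(c@T[:3,:3].T+T[:3,3])@R.T+p
def fit(u0,v0,rad,w):
    s=np.zeros(D.shape,bool);s[max(0,v0-w):v0+w,u0-w:u0+w]=1
    z=P[...,2];zt=np.median(z[s&(z>.018)&(z<.035)])
    hole=(s&(z<zt-.004)).astype(np.uint8)
    n,l,st,ce=cv2.connectedComponentsWithStats(hole);k=l[v0,u0];m=(l==k).astype(np.uint8)
    ct=max(cv2.findContours(m,0,cv2.CHAIN_APPROX_NONE)[0],key=len)[:,0]
    pts=np.array([ray("wrist",q,zt,(p,R,0))[:2] for q in ct])
    f=least_squares(lambda q:np.hypot(pts[:,0]-q[0],pts[:,1]-q[1])-q[2],[*pts.mean(0),rad],loss="soft_l1",f_scale=.0007)
    print(zt,f.x*1e3,"rms",np.sqrt(np.mean(f.fun**2))*1e3,len(pts));return f.x
x=fit(333,90,.0297,38);fit(327,152,.0235,30)
t=to([x[0],x[1],p[2]]);print(t)
E
```

```text
0.02580799379732618 [515.53328601 217.70952429  28.77837924] rms 0.2688780355064396 173
0.0257512922571278 [515.95010572 156.38058294  22.62177875] rms 0.29773552264058417 126
[0.0969 0.0073 0.0002]
```

{"api": "jog_arm", "payload": {"rows": [{"gripper": 0.05,"slide": [0.03,0.002,0],"spin": 0},{"gripper": 0.05,"slide": [0.065,0.005,0.01],"spin": 0},{"gripper": 0.05,"slide": [0.0978,0.007,0.04],"spin": 0},{"gripper": 0.05,"slide": [0.0978,0.007,0.08],"spin": 0},{"gripper": 0.05,"slide": [0.0978,0.007,0.11],"spin": 0},{"gripper": 0.05,"slide": [0.0978,0.007,0.129],"spin": 0},{"gripper": 0.05,"slide": [0.0978,0.007,0.129],"spin": 0},{"gripper": 0.05,"slide": [0.0978,0.007,0.129],"spin": 0}]}}

```text
time_s: 10.55
ee_pos: [0.5154, 0.2188, 0.2516]
eef_rot: [3.141, 0.0, 1.667]
force: [1.1, -0.1, -2.0]
grip_width: 0.024
grip_force: 41.3
```

{"api": "jog_arm", "payload": {"rows": [{"gripper": 0.05,"slide": [0,0,0],"spin": 0},{"gripper": 0.05,"slide": [0,0,0],"spin": 0}]}}

```text
time_s: 10.75
ee_pos: [0.5151, 0.2195, 0.2524]
eef_rot: [3.14, -0.0, 1.667]
force: [-0.1, 0.2, -2.4]
grip_width: 0.0243
grip_force: 41.3
```

{"api": "jog_arm", "payload": {"rows": [{"gripper": 0.05,"slide": [0,0.0005,0.004],"spin": 0},{"gripper": 0.05,"slide": [0,0.0005,0.008],"spin": 0},{"gripper": 0.05,"slide": [0,0.0005,0.012],"spin": 0},{"gripper": 0.05,"slide": [0,0.0005,0.014],"spin": 0},{"gripper": 0.05,"slide": [0,0.0005,0.016],"spin": 0},{"gripper": 0.05,"slide": [0,0.0005,0.0165],"spin": 0},{"gripper": 0.05,"slide": [0,0.0005,0.0165],"spin": 0}]}}

```text
time_s: 11.45
ee_pos: [0.5157, 0.2197, 0.2358]
eef_rot: [3.139, -0.0, 1.668]
force: [4.7, -2.6, -3.9]
grip_width: 0.0243
grip_force: 44.2
```

{"api": "jog_arm", "payload": {"rows": [{"gripper": 0.05,"slide": [-0.0007,0.0007,0.001],"spin": 0},{"gripper": 0.05,"slide": [-0.0007,0.0007,0.003],"spin": 0},{"gripper": 0.05,"slide": [-0.0007,0.0007,0.005],"spin": 0},{"gripper": 0.05,"slide": [-0.0007,0.0007,0.005],"spin": 0}]}}

```text
time_s: 11.85
ee_pos: [0.5163, 0.219, 0.2293]
eef_rot: [3.141, 0.0, 1.668]
force: [5.4, -1.3, -1.3]
grip_width: 0.0239
grip_force: 44.4
```

{"api": "jog_arm", "payload": {"rows": [{"gripper": 0.05,"slide": [-0.0003,0.0009,0],"spin": 0},{"gripper": 0.05,"slide": [-0.0003,0.0009,0.003],"spin": 0},{"gripper": 0.05,"slide": [-0.0003,0.0009,0.006],"spin": 0},{"gripper": 0.05,"slide": [-0.0003,0.0009,0.009],"spin": 0},{"gripper": 0.05,"slide": [-0.0003,0.0009,0.0105],"spin": 0},{"gripper": 0.05,"slide": [-0.0003,0.0009,0.0105],"spin": 0}]}}

```text
time_s: 12.45
ee_pos: [0.5169, 0.2189, 0.2187]
eef_rot: [-3.141, 0.0, 1.668]
force: [0.8, -1.5, -2.9]
grip_width: 0.0241
grip_force: 44.4
```

Almost down, with no lateral load. I'll press gently to the floor.

{"api": "jog_arm", "payload": {"rows": [{"gripper": 0.05,"slide": [0,0,0.0005],"spin": 0},{"gripper": 0.05,"slide": [0,0,0.001],"spin": 0},{"gripper": 0.05,"slide": [0,0,0.0012],"spin": 0},{"gripper": 0.05,"slide": [0,0,0.0012],"spin": 0}]}}

```text
time_s: 12.85
ee_pos: [0.517, 0.2189, 0.218]
eef_rot: [-3.141, -0.0, 1.668]
force: [-1.5, -0.4, -0.2]
grip_width: 0.0243
grip_force: 44.5
```

{"api": "jog_arm", "payload": {"rows": [{"gripper": 0.05,"slide": [0,0,0.0005],"spin": 0},{"gripper": 0.05,"slide": [0,0,0.0005],"spin": 0},{"gripper": 0.012,"slide": [0,0,0.0005],"spin": 0},{"gripper": 0.004,"slide": [0,0,0.0005],"spin": 0},{"gripper": 0.004,"slide": [0,0,0],"spin": 0},{"gripper": 0.004,"slide": [0,0,0],"spin": 0},{"gripper": 0.004,"slide": [0,0,0],"spin": 0}]}}

```text
time_s: 13.55
ee_pos: [0.5171, 0.2189, 0.218]
eef_rot: [3.141, -0.0, 1.668]
force: [0.5, 0.4, -0.1]
grip_width: 0.013
grip_force: 0.0
```

{"api": "jog_arm", "payload": {"rows": [{"gripper": 0.004,"slide": [0,0,-0.01],"spin": 0},{"gripper": 0.004,"slide": [0,0,-0.03],"spin": 0},{"gripper": 0.004,"slide": [0,0,-0.06],"spin": 0},{"gripper": 0.004,"slide": [0,0,-0.1],"spin": 0},{"gripper": 0.004,"slide": [0,0,-0.14],"spin": 0},{"gripper": 0.004,"slide": [0,0,-0.18],"spin": 0},{"gripper": 0.004,"slide": [0,0,-0.18],"spin": 0}]}}

```text
time_s: 14.25
ee_pos: [0.517, 0.2189, 0.4044]
eef_rot: [3.132, -0.002, 1.668]
force: [-0.1, -0.2, 0.1]
grip_width: 0.004
grip_force: 0.0
```

```bash
python3 - <<'E'
from h import *
p,R,o=tool();print(p,o["force"],o["grip_width"],o["time_s"])
im,D=cams.camera("wrist");cv2.imwrite("pics/w6.png",im[:,:,::-1])
i=cams.camera_info("wrist");K=i["camera_matrix"];T=i["tool_from_camera"]
v,u=np.mgrid[:400,:640];c=np.stack([(u-K[0,2])/K[0,0]*D,(v-K[1,2])/K[1,1]*D,D],-1)
P=(c@T[:3,:3].T+T[:3,3])@R.T+p
X=P[(D>0)&(np.hypot(P[...,0]-.517,P[...,1]-.219)<.032)&(P[...,2]<.09)&(P[...,2]>.05)]
A=np.c_[X[:,:2]-[.517,.219],np.ones(len(X))];print(np.percentile(X[:,2],[50,90,99]));X=X[X[:,2]>np.percentile(X[:,2],95)-.003]
A=np.c_[X[:,:2]-[.517,.219],np.ones(len(X))];print(np.linalg.lstsq(A,X[:,2],rcond=None)[0],len(X))
E
```

```text
[0.5169637  0.21887448 0.40436449] [-0.13499374 -0.21784096  0.11072479] 0.003973392904254124 14.25
[0.0610274  0.06237759 0.06309974]
[-0.00101631  0.00500945  0.06160042] 410
```

View pics/w6.png

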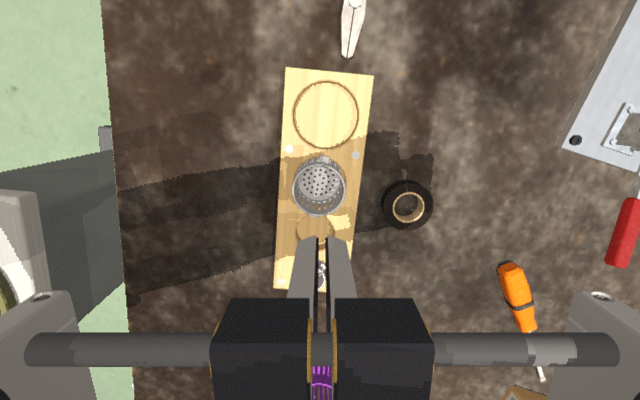

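The cup stands level in the third recess at (320,185). Its mouth measures z = 0.0616 against 0.062 expected, so it is fully down. The gripper is clear, so I'll hand in.

```bash
python3 -c "
from station import workorder;print(workorder.hand_in())"
```

```text
the job is handed in; nothing more can be done
None
```

The strainer is out of the housing and stands upright, fully down in the 59.5 mm recess (third in the row); the gripper is clear, the other items were not handled, and the job was handed in at about 14 s on the robot's clock.

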